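# Put the brush and the bracket away in the sloped tool tray

## Robot

A 6-joint arm with a two-finger parallel gripper is mounted at the origin on the work surface. World frame = base frame: x ahead of the robot, y to its left, z up, the work surface at z = 0. Lengths are in m, angles in rad, forces in N, time in s.
With the tool pointing down it reaches from about 0.3 to 0.85 m from the base axis. Payload 5.4 kg.
Tool frame: the origin (TCP) lies midway between the tips of the shut fingers; the grasp point (between the pads) lies 19 mm behind it; z points along the fingers, x is the direction in which the jaws open and shut, and the axes are right-handed (so a half turn about z gives the same grasp; the last joint's range is limited). The gripper opens to 85 mm and grips with 20 to 120 N. Pads are 22 mm wide; open, the fingers measure 114 mm over their backs; the gripper's body (76 mm by 85 mm) begins 54 mm behind the grasp point. The pads swing forward as they close: fully open they stand 13 mm farther back than shut.
Start: joints at [-1.335, 0.158, 1.597, -0, 1.386, -0.21], TCP at [0.248, -0.519, 0.192] pointing down, gripper open.
Joint ranges: [-2.91, 2.91], [-0.94, 2.29], [0.18, 2.7], [-1.29, 4.43], [0.17, 2.64], [-3, 3]. Speed limits (rad/s): [2.57, 2.57, 3.14, 3.14, 3.14, 3.14].

## Interface

Orientations are given as a 3x3 rotation matrix whose columns are the frame's x, y, z axes.
In Python, from plant import robot gives the robot as it stands.
- The arm moves only by the tool carry_out, never from a script. Its argument "steps" is a list of rows, each a list of 7 numbers: the shift along the tool's x, y, z in m, then the turn, a rotation vector about the tool's x, y, z in degrees, then the gripper's target within -1 to 1 (fully open at 1, half-way at 0, shut at -1). In form: [[x, y, z, rx, ry, rz, hand], ...]. A call has 1 to 10 rows; each row is the pose to reach, as a shift and turn from the pose commanded when the call began, along the tool's axes at that moment; what a row does not reach only later rows make up. A row lasts 1/12 s, in which the tool goes at most 41.7 mm and 7.16 degrees, less where a joint would pass 70% of its speed; a pose out of reach is approached as far as the arm can. A call with a gripper value outside its range is refused whole. The fingers move at their own pace and stop on an object; "grip_force" is the grip in N (left out, the last holds). Time passes only in rows, so rows that repeat a pose let the fingers close. It gives the time, the measured TCP pose, the force and the opening at its end, in the units of the state.
- robot.observe(): the state, without advancing time (a new reading comes with each control period).
- robot.camera(name): name is "scene" or "top" or "wrist"; returns a dict with "image" (420x560x3 uint8, red, green, blue), "depth" (420x560 float32, m along the optical axis (not along the pixel's ray), 0 where there is no reading), "fov_y" (degrees; the focal length in pixels is half the picture's height over the tangent of half this angle, whatever the lens; pixels are square), "cx", "cy" (the principal point, pixels), "k1" (the pictures are not rectified: a ray, as slopes to the right and down, at radius r is drawn at 1 + k1 r^2 times it, then the intrinsics apply), "T" (4x4, takes a point from camera to world coordinates); the wrist camera has in their place "tool_from_camera" (4x4, takes a point from camera to tool coordinates, whose origin is the TCP and whose axes are the tool frame's). Camera axes: x right, y down, z forward; pixel columns grow to the right and rows downward; lengths in m; the calibration is good to about 2 mm. A picture is of the moment at which its call begins: read the wrist's pose just before it.
- robot.finish_job(): hands the job in, once; it reports no verdict.
The state is a dict: "t": time; "qpos": joint angles; "joint_velocities": joint speeds; "tau": joint torques, N m; "tcp_pos": TCP position; "eef_rot": TCP orientation; "contact_force": force on the tool from outside, world axes, zero at the start; "torque": the same for the moment, N m; "finger_gap": finger opening in m.
Only numpy, scipy, OpenCV 4.12 (cv2) and the standard library are available. Lean on these libraries where they do the work, as an engineer would, in place of code of your own. Each camera call takes 0.05 s, during which the arm holds its last target. There are 200 camera calls.

## Task

Put the orange brush and the aluminium channel bracket away in the sloped tool tray: each flat on the floor of its own compartment, the brush with its bristles uphill in the wide end of its compartment, the bracket lengthwise in the one that runs across the slope, channel open upward as it lies now. Take them one after the other, in either order, and do not drop them: lay each down parallel to the sloping floor while you still hold it, then let go. Leave the other things on the bench where they are.

Things in the scene. Friction and masses are not known exactly. Their poses are not given: they have to be found in the camera images.
- brush: Flat brush 170 mm long, 16 mm thick, about 70 g, lying flat on the bench. Origin: mid-length, mid-width, on its underside; x runs to the bristles, z out of its top. Orange handle 20 mm wide, x = -85 to +30 mm; steel ferrule 40 mm wide to +52 mm; dark rigid bristles 38 mm wide, 14 mm thick, to +85 mm. Grip: across the handle at the origin, near the centre of mass.
- bristle_end (a point): The bristle end of the brush: 85 mm along the brush's x from its origin, 7 mm above its underside.
- bracket: Aluminium channel bracket 120 mm long (x), 40 mm wide (y), about 120 g, lying open side up on the bench: base 4 mm thick, along each long edge an upright flange 4 mm thick; 16 mm high over all. Origin: centre of its underside; z up. Alike either way round. Grip: across the 40 mm width at the origin.
- tray: Fixed grey plate 210 (x) by 290 mm (y) on a dark stand, sloping 30 degrees, low edge to the robot's right; blue walls 12 mm high outline two black-floored compartments. Origin: centre of its top face, 85 mm above the bench. x points up the slope (about world +y), y level and roughly at the robot, z squarely out of the floor. A fixed pen 11 mm thick lies at x = -90 mm.
- brush_pocket (a point): Centre of the brush compartment's floor (tray x = 0, y = +85 mm); axes as the tray's. It runs up the slope, 181 mm long inside (x -90.5 to +90.5 mm from here); 34 mm wide inside below x = -35 mm, 56 mm wide above x = +35 mm (for ferrule and bristles). In between it has no side walls: fingers can reach the floor on both sides.
- bracket_pocket (a point): Centre of the bracket compartment's floor (tray x = +20, y = -65 mm); axes as the tray's. It runs across the slope: inside 136 mm long (y -68 to +68 mm from here), 56 mm wide (x -28 to +28 mm). Both long walls are missing from y = -35 to +35 mm: fingers can reach the floor there.
- multimeter: Bystander: orange and grey multimeter, 165 x 80 mm, 45 mm high, loose, lying on the bench. Origin: centre of the underside.
- spool: Bystander: purple wire spool, 68 mm diameter, 48 mm high, loose. Origin: centre of the underside.
- flux_bottle: Bystander: white bottle with a red cap, 48 mm diameter, 100 mm high, loose, upright. Origin: centre of the underside.
- pliers: Bystander: small pliers with red handles, 140 mm long (x), 12 mm thick, loose, lying on the bench. Origin near mid-length, underside.
Mind the look-alikes: they are no part of the job. Leave any purple look-alike of the brush alone.

How it is judged:
By the outcome, as a careful person would: the job done as asked, in the order asked, and still so for the second after the job is handed in, with the robot touching nothing.
It also fails if it takes over 69 s, if anything falls off the work surface, if the arm or the gripper's body presses on something with over 40 N, if the wrist force passes 120 N, or if a joint passes its speed limit or range.

## Working session

There is one attempt and no reset: what is moved stays moved. The work goes in short steps, Python scripts to look and compute and a tool call to move; the robot and the scene stay as the last step left them, time stands still between calls to the robot, and variables do not carry over. Pictures are saved under pics/ and viewed, about 8 in all and at most 12, crops included, and the job is handed in when it is done.

Besides the shell and the picture viewer there is one more tool, called after "Call:" as a command line: name --pt "numbers of a row" for each row, then --argument value for the rest. carry_out: Moves the arm, as the interface text tells. Its arguments: {"type":"object","properties":{"steps":{"type":"array"},"grip_force":{"type":"number"}},"required":["steps"]}

```bash
mkdir -p pics
cat > h.py <<'E'
import numpy as np, cv2
from plant import robot
def K(c):
    h,w=c["image"].shape[:2]; f=h/2/np.tan(np.radians(c["fov_y"])/2)
    return np.array([[f,0,c["cx"]],[0,f,c["cy"]],[0,0,1]])
def rays(c,px):
    return cv2.undistortPoints(np.float64(px).reshape(-1,1,2),K(c),np.array([c["k1"],0,0,0,0.]),None,None).reshape(-1,2) if False else und(c,px)
def und(c,px):
    k=K(c); d=(np.float64(px).reshape(-1,2)-[c["cx"],c["cy"]])/k[0,0]; u=d.copy()
    for _ in range(30): u=d/(1+c["k1"]*(u**2).sum(1,keepdims=True))
    return u
def T(c,s=None):
    if "T" in c: return np.array(c["T"])
    W=np.eye(4); W[:3,:3]=s["eef_rot"]; W[:3,3]=s["tcp_pos"]; return W@np.array(c["tool_from_camera"])
def toplane(c,px,n,p0,s=None):
    u=und(c,px); t=T(c,s); d=np.c_[u,np.ones(len(u))]@t[:3,:3].T; o=t[:3,3]
    n=np.asarray(n,float); return o+d*(((np.asarray(p0)-o)@n)/(d@n))[:,None]
def bydepth(c,px,s=None):
    px=np.asarray(px).reshape(-1,2); z=c["depth"][px[:,1].astype(int),px[:,0].astype(int)]
    t=T(c,s); return (np.c_[und(c,px),np.ones(len(px))]*z[:,None])@t[:3,:3].T+t[:3,3]
E
sed -i '/^def rays/,+1d' h.py
python3 - <<'E'
from h import *
for n in("top","scene"):
    c=robot.camera(n); cv2.imwrite(f"pics/{n}0.png",cv2.cvtColor(c["image"],cv2.COLOR_RGB2BGR))
    np.savez(f"{n}0.npz",**c); print(n,c["fov_y"],c["k1"],np.round(c["T"],3).tolist())
s=robot.observe();print(s)
print(robot.camera("wrist")["tool_from_camera"])
E
```

```text
top 46.077070210362244 -0.17681739305610655 [[0.01, -0.984, 0.179, 0.22], [-1.0, -0.012, -0.013, -0.067], [0.015, -0.179, -0.984, 1.468], [0.0, 0.0, 0.0, 1.0]]
scene 46.36089066542266 -0.08815574119700402 [[-0.62, 0.479, -0.622, 1.161], [0.785, 0.374, -0.494, 0.472], [-0.004, -0.794, -0.607, 0.756], [0.0, 0.0, 0.0, 1.0]]
{'t': 0.1, 'qpos': array([-1.33505839e+00,  1.59020644e-01,  1.59811334e+00,  5.97988644e-07,
        1.38621633e+00, -2.10102478e-01]), 'joint_velocities': array([ 0.00093939, -0.00196621, -0.00392622,  0.00064688,  0.00061761,
        0.00038772]), 'tau': array([ 3.02729268e-05, -3.96989930e+01, -3.32337677e+01, -1.60006357e-04,
        4.18903728e-03,  1.25086578e-05]), 'tcp_pos': array([ 0.24778193, -0.5181895 ,  0.19159245]), 'eef_rot': array([[ 4.31215846e-01, -9.02248705e-01, -4.09948670e-04],
       [-9.02247161e-01, -4.31215885e-01,  1.70918503e-03],
       [-1.71888636e-03, -3.67152645e-04, -9.99998455e-01]]), 'contact_force': array([ 0.02036217, -0.12216219,  0.2099406 ]), 'torque': array([-0.00501729, -0.00279025,  0.04937097]), 'finger_gap': 0.085247079711784}
[[ 9.99999639e-01 -2.29917432e-04  8.18046295e-04  3.65266123e-04]
 [-1.20740870e-05  9.58757620e-01  2.84224956e-01 -7.27954736e-02]
 [-8.49656390e-04 -2.84224863e-01  9.58757271e-01 -1.80992502e-01]
 [ 0.00000000e+00  0.00000000e+00  0.00000000e+00  1.00000000e+00]]
```

View pics/top0.png

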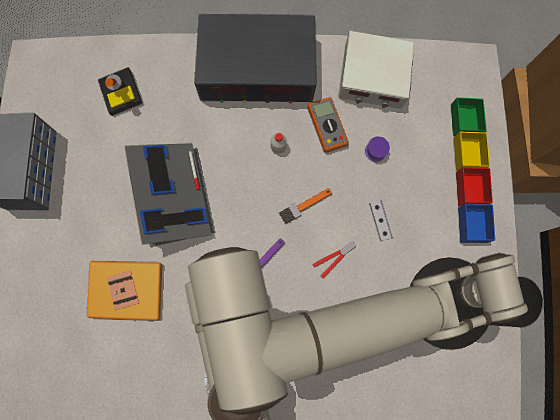

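View pics/scene0.png

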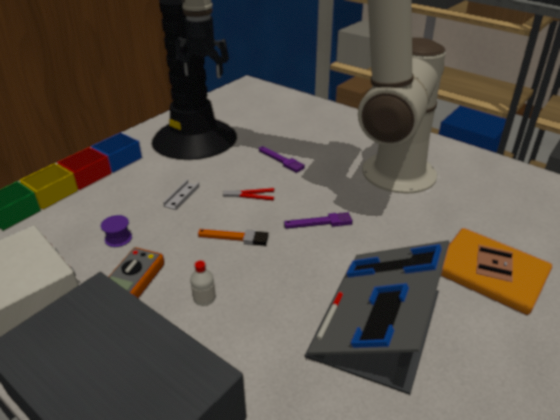

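```bash
cat > m.py <<'E'
from h import *
def load(n): return dict(np.load(n,allow_pickle=True))
def mask(c,lo,hi,roi=None):
    m=cv2.inRange(cv2.cvtColor(c["image"],cv2.COLOR_RGB2HSV),lo,hi)
    if roi: 
        k=np.zeros_like(m); x0,y0,x1,y1=roi; k[y0:y1,x0:x1]=255; m&=k
    return m
def px(m): return np.argwhere(m>0)[:,::-1].astype(float)
def rect(P):
    (cx,cy),(w,h),a=cv2.minAreaRect((P*1000).astype(np.float32))
    if w<h: w,h,a=h,w,a+90
    return np.round([cx,cy,w,h,a%180],1)
def hmap(c):
    h,w=c["depth"].shape; g=np.mgrid[0:h,0:w][::-1].reshape(2,-1).T
    return bydepth(c,g).reshape(h,w,3)
E
python3 - <<'E'
from m import *
c=load("top0.npz"); s=load("scene0.npz"); Z=[0,0,1]
H=hmap(c)
print("bench z",np.median(H[170:200,230:260,2]),"depth noise",H[170:200,230:260,2].std())
# handle & brush
m=mask(c,(5,130,120),(20,255,255),(280,175,340,225)); P=toplane(c,px(m),Z,[0,0,.016]); print("handle top",rect(P[:,:2]),len(P), "depthz",np.median(H[m>0][:,2]))
m=mask(s,(5,130,100),(20,255,255),(190,220,250,250)); P=toplane(s,px(m),Z,[0,0,.016]); print("handle scene",rect(P[:,:2]),len(P))
m=((H[...,2]>.007)&(H[...,2]<.03)).astype(np.uint8)*255
n,l,st,ce=cv2.connectedComponentsWithStats(m)
for i in range(1,n):
    if st[i,4]>60: print(i,st[i],ce[i].round(),rect(H[l==i][:,:2]),np.median(H[l==i][:,2]).round(4))
# tray
b=mask(c,(100,120,60),(130,255,255),(120,130,215,245))
n,l,st,ce=cv2.connectedComponentsWithStats(cv2.morphologyEx(b,cv2.MORPH_CLOSE,np.ones((25,9)))); 
# plate plane by depth
g=(H[150:235,140:205].reshape(-1,3)); g=g[(g[:,2]>.03)&(g[:,2]<.16)]
A=np.c_[g[:,:2],np.ones(len(g))]; w=np.linalg.lstsq(A,g[:,2],rcond=None)[0]; 
for _ in range(4):
    r=g[:,2]-A@w; k=abs(r-np.median(r))<.005; w=np.linalg.lstsq(A[k],g[k,2],rcond=None)[0]
print("plane",w,np.degrees(np.arctan(np.hypot(*w[:2]))),np.degrees(np.arctan2(w[1],w[0])),k.mean())
n3=np.array([-w[0],-w[1],1]);n3/=np.linalg.norm(n3)
ux=np.array([*w[:2],0]);ux/=np.linalg.norm(ux);ux=ux*np.cos(np.pi/6)+[0,0,.5]
uy=np.cross(n3,ux)
for y0,y1,nm in((140,200,"bracketp"),(200,240,"brushp")):
    mm=b.copy(); mm[:y0]=0; mm[y1:]=0
    P=toplane(c,px(mm),n3,np.array([0,0,w[2]])+.012*n3)
    q=np.c_[P@ux,P@uy]; r=rect(q); print(nm,r,len(P))
    cen=ux*r[0]/1e3+uy*r[1]/1e3; cen=cen+n3*(n3@(np.array([0,0,w[2]]))) ; print(" centre floor",cen.round(4))
cv2.imwrite("pics/t.png",cv2.resize(cv2.cvtColor(c["image"],cv2.COLOR_RGB2BGR)[130:260,110:400],None,fx=2.7,fy=2.7,interpolation=2))
E
```

```text
bench z 0.00019269511216990498 depth noise 0.1091469587028537
handle top [ 530.9 -202.5  112.9   19.1  120.4] 228 depthz 0.01639289695513979
handle scene [ 538.5 -198.   110.1   29.7  120.3] 309
302 [105  82  38  34 260] [125. 103.] [847.4 405.7 119.5  75.  118.3] 0.0254
375 [200  97 113   6 290] [258. 100.] [845.6 -21.1 354.7  14.5  90. ] 0.0193
384 [361  99  26  10  69] [372. 102.] [ 845.8 -397.    83.3   12.8   74.7] 0.0176
391 [451 101  21 142 370] [457. 173.] [ 630.5 -655.   456.1   36.1    4. ] 0.0177
410 [470 103  12  27 109] [477. 115.] [ 815.7 -742.2   94.4   28.4   14.5] 0.0181
445 [307 106  41  47 131] [322. 135.] [ 744.  -220.8  177.1   65.4   44.1] 0.0212
692 [461 135  24  30 130] [478. 146.] [ 713.  -730.9  114.6   55.1   37.8] 0.0178
724 [  3 141  52  70 259] [ 43. 185.] [566.6 645.1 265.4 119.7 145.9] 0.02
783 [193 147  12  38  97] [199. 165.] [632.9 148.9 122.1  19.3  12.2] 0.0097
989 [480 171   8  30 104] [484. 185.] [ 581.6 -742.6   95.1   15.1    8.2] 0.0179
1132 [280 188  52  35 497] [302. 206.] [ 514.9 -180.   169.    40.2  118.3] 0.0155
1206 [370 199  23  43 206] [381. 218.] [ 470.2 -409.   123.9   45.6   16. ] 0.014
1270 [466 207  24  32 158] [484. 219.] [ 480.1 -732.6  117.    57.2   34.5] 0.0165
1542 [260 238  27  29 229] [272. 252.] [370.8 -75.  102.7  24.5 137.3] 0.0164
1577 [312 242  44  36 316] [335. 258.] [ 362.7 -258.8  138.7   52.3  133.9] 0.0126
1713 [416 258  53  22 445] [440. 267.] [ 333.  -589.5  175.2   41.2  105.5] 0.0174
1719 [  86  261   77   60 1819] [126. 290.] [250.  358.5 222.6 170.5  89.6] 0.0278
1990 [429 325  58  24 434] [460. 339.] [ 110.4 -642.   186.3   47.6  104.4] 0.0185
plane [-0.13901533  0.55939676  0.03449646] 29.959634624554152 103.95583218436772 0.7897268180069258
bracketp [ 141.1 -638.4  148.7   70.    89.6] 261
 centre floor [0.5937 0.2581 0.0964]
brushp [ 121.9 -490.1  194.2   67.7    0.7] 287
 centre floor [0.4538 0.2062 0.0868]
```

View pics/t.png

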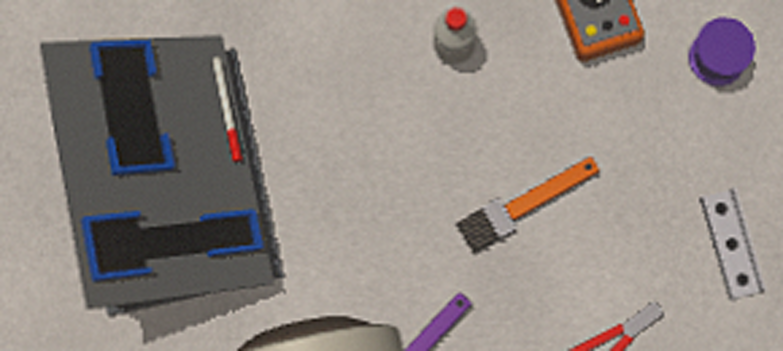

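Overhead: the crop shows the tray at left (bracket compartment at ~(132,107), brush compartment at ~(172,243)), the orange brush at ~(525,205) with bristles lower-left, and the bracket at ~(732,243). Sizes agree with those given (brush 169 mm, bracket 124×46 mm, walls 194×68 and 149×70 mm), and so do the slope (29.96°) and the compartment heights (87 and 96 mm against 85 and 95). Bracket first.

```bash
cat > g.py <<'E'
from m import *
from scipy.spatial.transform import Rotation as R
def down(yaw):
    a=np.radians(yaw); x=np.array([np.cos(a),np.sin(a),0]); z=np.array([0,0,-1.]); return np.c_[x,np.cross(z,x),z]
PSI=np.radians(104.0)
UX=np.array([np.cos(PSI)*np.cos(np.pi/6),np.sin(PSI)*np.cos(np.pi/6),.5]); UY=np.array([-np.sin(PSI),np.cos(PSI),0]); N=np.cross(UX,UY)
def slope(x): x=np.asarray(x,float); return np.c_[x,np.cross(-N,x),-N]
def rel(p,Rt,s=None):
    s=s or robot.observe(); R0=s["eef_rot"]
    d=R0.T@(np.asarray(p)-s["tcp_pos"]); v=R.from_matrix(R0.T@Rt).as_rotvec(degrees=True)
    print("move mm",(d*1000).round(1),"deg",v.round(1),"| rows>=",int(np.ceil(max(np.linalg.norm(d)/.0417,np.linalg.norm(v)/7.16))))
def st():
    s=robot.observe(); print("t",round(s["t"],2),"q",s["qpos"].round(2),"tcp",(s["tcp_pos"]*1e3).round(1),"F",s["contact_force"].round(1),"gap",round(s["finger_gap"],4)); return s
E
python3 -c "
from g import *
print(UX,UY,N);rel([.470,-.409,.12],down(-74))"
```

```text
[-0.20951051  0.84030075  0.5       ] [-0.97029573 -0.2419219   0.        ] [ 0.12096095 -0.48514786  0.8660254 ]
move mm [  -2.7 -247.6   71.8] deg [-0.   0.1  9.5] | rows>= 7
```

Call:
carry_out --pt "-0.003 -0.248 0.072 0 0 9.5 1" --pt "-0.003 -0.248 0.072 0 0 9.5 1" --pt "-0.003 -0.248 0.072 0 0 9.5 1" --pt "-0.003 -0.248 0.072 0 0 9.5 1" --pt "-0.003 -0.248 0.072 0 0 9.5 1" --pt "-0.003 -0.248 0.072 0 0 9.5 1" --pt "-0.003 -0.248 0.072 0 0 9.5 1" --pt "-0.003 -0.248 0.072 0 0 9.5 1" --pt "-0.003 -0.248 0.072 0 0 9.5 1" --pt "-0.003 -0.248 0.072 0 0 9.5 1" --grip_force 40

```text
t: 0.98
tcp_pos: [0.4694, -0.4102, 0.121]
eef_rot: [[0.275, -0.961, -0.0], [-0.961, -0.275, -0.001], [0.001, 0.0, -1.0]]
contact_force: [-0.2, 0.5, 0.7]
finger_gap: 0.0853
```

```bash
cat > w.py <<'E'
from g import *
import sys
s=st(); c=robot.camera("wrist"); np.savez(sys.argv[1]+".npz",**c); 
cv2.imwrite(f"pics/{sys.argv[1]}.png",cv2.cvtColor(c["image"],cv2.COLOR_RGB2BGR))
h,w=c["depth"].shape; g=np.mgrid[0:h,0:w][::-1].reshape(2,-1).T
H=bydepth(c,g,s).reshape(h,w,3); H[c["depth"]==0]=np.nan
np.savez(sys.argv[1]+"H.npz",H=H,p=s["tcp_pos"],R=s["eef_rot"])
m=((H[...,2]>.010)&(H[...,2]<.03)).astype(np.uint8)*255
n,l,sta,ce=cv2.connectedComponentsWithStats(cv2.morphologyEx(m,cv2.MORPH_OPEN,np.ones((3,3))))
for i in range(1,n):
    if sta[i,4]>500:
        u,v=np.argwhere(l==i).T[::-1]; P=toplane(c,np.c_[u,v],[0,0,1],[0,0,.016],s)
        print(sta[i],ce[i].round(),"depth",rect(H[l==i][:,:2]),"ray16",rect(P[:,:2]),"z",np.median(H[l==i][:,2]).round(4))
E
python3 w.py w1
```

```text
t 0.98 q [-0.91  0.34  1.53 -0.    1.28  0.38] tcp [ 469.4 -410.2  121. ] F [-0.2  0.5  0.7] gap 0.0853
[   0    0   97   54 3045] [46. 24.] depth [ 541.5 -218.8   78.6   21.   120.2] ray16 [ 541.6 -221.6   77.3   20.6  120.3] z 0.0153
[241 106   7 148 807] [244. 179.] depth [ 467.8 -388.6  119.3    4.1   15.3] ray16 [ 468.3 -388.7  118.7    4.4   15.2] z 0.0154
[286 107   9 148 791] [290. 179.] depth [ 477.  -423.4  119.5    4.1   15.2] ray16 [ 477.3 -423.2  118.8    4.3   15.1] z 0.0156
[   0  229  151   82 2695] [ 79. 262.] depth [ 358.4 -267.7  137.2   48.7  126.6] ray16 [ 361.9 -270.   134.3   47.8  126.6] z 0.0112
[ 511  235   49   99 1698] [538. 290.] depth [ 4.513e+02 -6.556e+02  9.270e+01  4.500e+00  4.000e-01] ray16 [ 4.501e+02 -6.592e+02  9.590e+01  2.020e+01  4.000e-01] z 0.0194
[ 341  361   58   38 1206] [368. 379.] depth [ 318.8 -551.3   58.3   23.1  126.9] ray16 [ 323.9 -544.7   50.3   39.7  168.3] z 0.0157
```

View pics/w1.png

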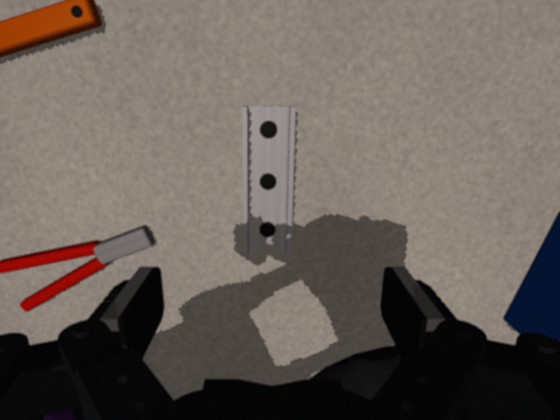

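The wrist view shows the bracket at ~(268,180), its flanges at columns 244 and 290. They are 36 mm apart, as they should be. The centre is (472.7, -406.0) mm and the yaw 15.2°.

```bash
python3 -c "
from g import *
rel([.4727,-.406,.003],down(-74.8))"
```

```text
move mm [ -3.5  -4.5 118.2] deg [ 0.  -0.1  0.7] | rows>= 3
```

Call:
carry_out --pt "-0.0035 -0.0045 0.03 0 0 0.7 1" --pt "-0.0035 -0.0045 0.06 0 0 0.7 1" --pt "-0.0035 -0.0045 0.09 0 0 0.7 1" --pt "-0.0035 -0.0045 0.105 0 0 0.7 1" --pt "-0.0035 -0.0045 0.113 0 0 0.7 1" --pt "-0.0035 -0.0045 0.118 0 0 0.7 1" --pt "-0.0035 -0.0045 0.118 0 0 0.7 1" --pt "-0.0035 -0.0045 0.118 0 0 0.7 -0.3" --pt "-0.0035 -0.0045 0.118 0 0 0.7 -0.6" --pt "-0.0035 -0.0045 0.118 0 0 0.7 -1"

```text
t: 1.87
tcp_pos: [0.4745, -0.4056, 0.0041]
eef_rot: [[0.265, -0.964, 0.002], [-0.964, -0.265, -0.002], [0.003, -0.001, -1.0]]
contact_force: [0.3, -0.2, 0.4]
finger_gap: 0.0515
```

Call:
carry_out --pt "0 0 0 0 0 0 -1" --pt "0 0 0 0 0 0 -1" --pt "0 0 0 0 0 0 -1" --pt "0 0 0 0 0 0 -1"

```text
t: 2.2
tcp_pos: [0.4738, -0.4046, 0.0026]
eef_rot: [[0.265, -0.964, 0.0], [-0.964, -0.265, -0.0], [0.0, -0.0, -1.0]]
contact_force: [-0.5, 0.4, -0.2]
finger_gap: 0.0005
```

```bash
python3 w.py w2
```

```text
t 2.2 q [-0.9   0.49  1.59 -0.    1.07  0.4 ] tcp [ 473.8 -404.6    2.6] F [-0.5  0.4 -0.2] gap 0.0005
[ 229  128   13  144 1331] [235. 196.] depth [ 491.5 -382.2   70.1    4.3   15.3] ray16 [ 492.  -382.4   69.8    4.5   15.2] z 0.0155
[ 305  128   14  155 1413] [311. 200.] depth [ 498.2 -417.6   75.7    4.2   15.2] ray16 [ 498.4 -417.3   75.9    4.6   15.2] z 0.0155
[   0  317   95   68 2694] [ 43. 346.] depth [ 380.2 -294.5   68.2   23.   132.1] ray16 [ 385.2 -297.3   66.6   22.3  132.1] z 0.0113
```

View pics/w2.png

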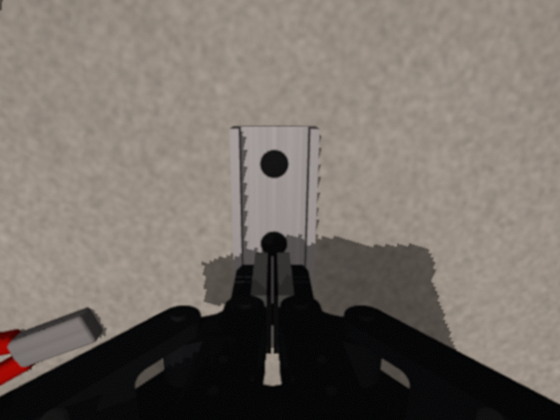

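The fingers closed above the flanges, inside the channel: in the picture the shut tips are at ~(273,255), between the flanges at columns 235 and 311. The bracket has not moved. At a 40 mm gap the tips stand farther back than I assumed, so I'll lift shut, part-open, and measure how far back they are.

Call:
carry_out --pt "0 0 -0.02 0 0 0 -1" --pt "0 0 -0.04 0 0 0 -1" --pt "0 0 -0.06 0 0 0 -1" --pt "0 0 -0.06 0 0 0 0.2" --pt "0 0 -0.06 0 0 0 0.2" --pt "0 0 -0.06 0 0 0 0.2" --pt "0 0 -0.06 0 0 0 0.2" --pt "0 0 -0.06 0 0 0 0.2"

```text
t: 2.92
tcp_pos: [0.473, -0.4037, 0.0609]
eef_rot: [[0.265, -0.964, -0.002], [-0.964, -0.265, 0.002], [-0.003, 0.001, -1.0]]
contact_force: [0.7, -0.6, 0.4]
finger_gap: 0.0509
```

```bash
python3 w.py w3
python3 - <<'E'
from g import *
for f in("w1","w2","w3"):
    d=np.load(f+"H.npz"); q=(d["H"].reshape(-1,3)-d["p"])@d["R"]
    k=(q[:,2]<.008)&(q[:,2]>-.06)&(abs(q[:,1])<.02)&(abs(q[:,0])<.07)
    for sgn in(1,-1):
        z=q[k&(q[:,0]*sgn>0)]
        print(f,sgn,len(z),"tip z mm pct",(np.percentile(z[:,2],[50,90,98,100])*1e3).round(1),"x range",(np.percentile(z[:,0],[1,99])*1e3).round(1), "tip x",(np.percentile(z[z[:,2]>np.percentile(z[:,2],90)][:,0],[5,95])*1e3).round(1))
E
```

```text
t 2.92 q [-0.9   0.41  1.57  0.    1.17  0.4 ] tcp [ 473.  -403.7   60.9] F [ 0.7 -0.6  0.4] gap 0.0509
[   0    0   59   38 1603] [25. 14.] depth [ 549.6 -236.6   39.6   16.5  121.8] ray16 [ 546.9 -242.3   35.5   19.1  104.4] z 0.0152
[ 242  119   10  179 1214] [247. 206.] depth [ 467.5 -388.7  119.7    4.2   15.2] ray16 [ 467.9 -388.8  119.     4.3   15.2] z 0.0155
[ 298  119   11  179 1212] [303. 206.] depth [ 477.  -423.4  119.6    4.1   15.2] ray16 [ 477.3 -423.1  118.9    4.4   15.2] z 0.0155
[   0  269  135   87 3152] [ 65. 303.] depth [ 364.9 -269.7  124.1   37.9  134.3] ray16 [ 369.  -272.3  121.8   36.9  134.3] z 0.0113
w1 1 499 tip z mm pct [-57.  -53.  -51.8 -50.7] x range [42.7 54.3] tip x [42.8 43.4]
w1 -1 488 tip z mm pct [-56.7 -52.9 -51.7 -51.2] x range [-53.7 -41.8] tip x [-42.5 -42. ]
w2 1 9312 tip z mm pct [2.7 3.7 4.3 5.4] x range [ 1.  69.3] tip x [25.9 68. ]
w2 -1 9341 tip z mm pct [2.8 3.8 4.3 5.4] x range [-69.3  -0.5] tip x [-68.  -23.6]
w3 1 917 tip z mm pct [-53.3 -45.9 -42.6 -40.7] x range [25.7 39.2] tip x [25.7 26.1]
w3 -1 913 tip z mm pct [-53.3 -46.1 -42.7 -41.3] x range [-38.3 -24.8] tip x [-25.4 -24.9]
```

Run:
```python
from g import *
for f,cols in(("w1",(395,400,405)),("w3",(330,335,340,345,350)),("w2",(285,290))):
    d=np.load(f+"H.npz"); q=((d["H"].reshape(-1,3)-d["p"])@d["R"]).reshape(420,560,3)*1e3
    for c in cols: print(f,c,[(r,*q[r,c].round(0)) for r in range(232,350,8)])
```

```text
w1 395 [(232, np.float64(107.0), np.float64(42.0), np.float64(121.0)), (240, np.float64(108.0), np.float64(49.0), np.float64(121.0)), (248, np.float64(109.0), np.float64(57.0), np.float64(122.0)), (256, np.float64(109.0), np.float64(65.0), np.float64(121.0)), (264, np.float64(110.0), np.float64(73.0), np.float64(122.0)), (272, np.float64(44.0), np.float64(-12.0), np.float64(-61.0)), (280, np.float64(43.0), np.float64(-11.0), np.float64(-66.0)), (288, np.float64(43.0), np.float64(-9.0), np.float64(-66.0)), (296, np.float64(43.0), np.float64(-6.0), np.float64(-67.0)), (304, np.float64(43.0), np.float64(-3.0), np.float64(-67.0)), (312, np.float64(43.0), np.float64(-0.0), np.float64(-68.0)), (320, np.float64(43.0), np.float64(3.0), np.float64(-68.0)), (328, np.float64(43.0), np.float64(5.0), np.float64(-69.0)), (336, np.float64(43.0), np.float64(8.0), np.float64(-71.0)), (344, np.float64(43.0), np.float64(10.0), np.float64(-72.0))]
w1 400 [(232, np.float64(112.0), np.float64(42.0), np.float64(122.0)), (240, np.float64(112.0), np.float64(49.0), np.float64(121.0)), (248, np.float64(113.0),
[... 7548 characters left out ...]
p.float64(-2.0)), (264, np.float64(8.0), np.float64(-8.0), np.float64(-46.0)), (272, np.float64(7.0), np.float64(-12.0), np.float64(-60.0)), (280, np.float64(7.0), np.float64(-12.0), np.float64(-66.0)), (288, np.float64(6.0), np.float64(-11.0), np.float64(-71.0)), (296, np.float64(6.0), np.float64(-13.0), np.float64(-78.0)), (304, np.float64(6.0), np.float64(-12.0), np.float64(-82.0)), (312, np.float64(6.0), np.float64(-13.0), np.float64(-88.0)), (320, np.float64(5.0), np.float64(-13.0), np.float64(-92.0)), (328, np.float64(5.0), np.float64(-13.0), np.float64(-95.0)), (336, np.float64(5.0), np.float64(-18.0), np.float64(-105.0)), (344, np.float64(5.0), np.float64(-18.0), np.float64(-108.0))]
```

```bash
python3 -c "
import cv2;a=cv2.imread('pics/w3.png');cv2.imwrite('pics/w3c.png',a)"
```

```text
(no output)
```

View pics/w3c.png

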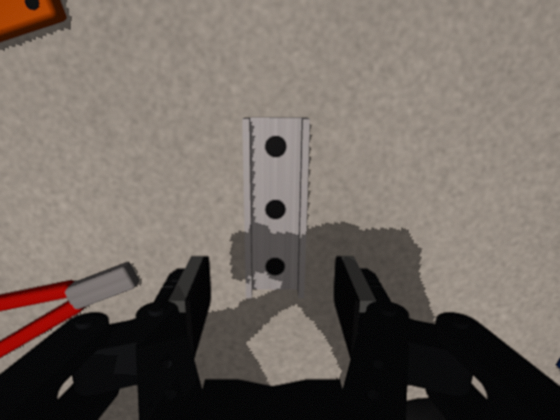

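This picture shows the bracket at ~(275,205) between the half-open fingers, whose tips are at ~(200,260) and (343,260). Depth puts the visible tips about 40 mm behind the reported TCP, at a gap of 51 mm; open they are 51 mm behind. The bench itself reads at its right height. So the actual fingertips end ~39 mm short of the stated TCP, which explains the miss. I'll correct for it and descend guarded, checking the force.

```bash
python3 -c "
from g import *
st();rel([.4724,-.406,-.028],down(-74.8))"
```

```text
t 2.97 q [-0.9   0.41  1.57 -0.    1.17  0.4 ] tcp [ 473.2 -403.8   61.2] F [-0.1 -0.3 -0.3] gap 0.0512
move mm [ 2.1  1.2 89.2] deg [0.1 0.1 0.1] | rows>= 3
```

Call:
carry_out --pt "0.002 0.001 0.02 0 0 0 0.2" --pt "0.002 0.001 0.04 0 0 0 0.2" --pt "0.002 0.001 0.06 0 0 0 0.2" --pt "0.002 0.001 0.07 0 0 0 0.2" --pt "0.002 0.001 0.08 0 0 0 0.2" --pt "0.002 0.001 0.085 0 0 0 0.2" --pt "0.002 0.001 0.089 0 0 0 0.2" --pt "0.002 0.001 0.089 0 0 0 0.2" --pt "0.002 0.001 0.089 0 0 0 0.2"

```text
t: 3.72
tcp_pos: [0.4737, -0.4072, -0.0258]
eef_rot: [[0.265, -0.964, 0.001], [-0.964, -0.265, -0.001], [0.001, -0.0, -1.0]]
contact_force: [-0.1, 0.0, 0.0]
finger_gap: 0.051
```

```bash
python3 -c "
from g import *
st();rel([.4724,-.406,-.036],down(-74.8))"
```

```text
t 3.72 q [-0.9   0.53  1.59  0.    1.02  0.4 ] tcp [ 473.7 -407.2  -25.8] F [-0.1  0.   0. ] gap 0.051
move mm [-1.5  0.9 10.2] deg [-0.  -0.1  0.1] | rows>= 1
```

No contact at TCP z = -26 mm, so the offset is confirmed. I'll go down a little more and close.

Call:
carry_out --pt "-0.001 0.0005 0.003 0 0 0 0.2" --pt "-0.001 0.0005 0.006 0 0 0 0.2" --pt "-0.001 0.0005 0.009 0 0 0 0.2" --pt "-0.001 0.0005 0.009 0 0 0 0.2" --pt "-0.001 0.0005 0.009 0 0 0 -1" --pt "-0.001 0.0005 0.009 0 0 0 -1" --pt "-0.001 0.0005 0.009 0 0 0 -1" --pt "-0.001 0.0005 0.009 0 0 0 -1" --pt "-0.001 0.0005 0.009 0 0 0 -1"

```text
t: 4.47
tcp_pos: [0.4726, -0.4059, -0.0355]
eef_rot: [[0.265, -0.964, 0.0], [-0.964, -0.265, -0.0], [0.0, -0.0, -1.0]]
contact_force: [-0.9, -0.3, -0.4]
finger_gap: 0.0388
```

Call:
carry_out --pt "0 0 -0.01 0 0 0 -1" --pt "0 0 -0.03 0 0 0 -1" --pt "0 0 -0.06 0 0 0 -1" --pt "0 0 -0.1 0 0 0 -1" --pt "0 0 -0.14 0 0 0 -1" --pt "0 0 -0.18 0 0 0 -1" --pt "0 0 -0.22 0 0 0 -1" --pt "0 0 -0.22 0 0 0 -1" --pt "0 0 -0.22 0 0 0 -1"

```text
t: 5.22
tcp_pos: [0.4739, -0.4076, 0.1889]
eef_rot: [[0.265, -0.964, 0.005], [-0.964, -0.265, -0.006], [0.007, -0.003, -1.0]]
contact_force: [0.7, -0.9, -1.7]
finger_gap: 0.0392
```

Run:
```python
from g import *
s=st()
# refined tray: use given heights, slide measured centres along the camera ray
c=load("top0.npz"); o=np.array(c["T"])[:3,3]
for nm,P,z in(("bracket",[.5937,.2581,.0964],.095),("brush",[.4538,.2062,.0868],.085)):
    P=np.array(P); d=P-o; print(nm,(P+d*((z-P[2])/d[2])).round(4))
b=np.array([.4538,.2062,.085]); print("bracket predicted from brush",b+.02*UX-.15*UY)
P=np.array([.594,.258,.095])
rel(P+.085*N-.0355*N,slope(-UX))
```

```text
t 5.22 q [-0.9   0.28  1.46 -0.    1.39  0.4 ] tcp [ 473.9 -407.6  188.9] F [ 0.7 -0.9 -1.7] gap 0.0392
bracket [0.5941 0.2584 0.095 ]
brush [0.4541 0.2066 0.085 ]
bracket predicted from brush [0.59515415 0.2592943  0.095     ]
move mm [-585.7 -291.2   47.8] deg [  0.2 -30.4   1.4] | rows>= 16
```

Call:
carry_out --pt "-0.01 -0.005 0 0 0 0 -1" --pt "-0.04 -0.02 0 0 0 0 -1" --pt "-0.075 -0.035 0 0 0 0 -1" --pt "-0.11 -0.05 0 0 0 0 -1" --pt "-0.15 -0.07 0 0 0 0 -1" --pt "-0.19 -0.085 0 0 0 0 -1" --pt "-0.23 -0.1 0 0 0 0 -1" --pt "-0.265 -0.12 0 0 0 0 -1" --pt "-0.3 -0.135 0 0 0 0 -1" --pt "-0.32 -0.15 0 0 0 0 -1"

```text
t: 6.05
tcp_pos: [0.5299, -0.0521, 0.1817]
eef_rot: [[0.267, -0.964, -0.006], [-0.964, -0.267, 0.004], [-0.005, 0.004, -1.0]]
contact_force: [0.4, -0.5, -1.2]
finger_gap: 0.0393
```

Run:
```python
from g import *
s=st(); P=np.array([.594,.258,.095])
rel(P+.085*N-.0355*N,slope(-UX))
```

```text
t 6.05 q [-0.33  0.06  1.72  0.    1.36  0.97] tcp [529.9 -52.1 181.7] F [ 0.4 -0.5 -1.2] gap 0.0393
move mm [-256.8 -144.2   44.4] deg [  0.6 -29.7   1.4] | rows>= 8
```

Call:
carry_out --pt "-0.02 -0.01 0.003 0 -3 0 -1" --pt "-0.05 -0.03 0.008 0 -7 0 -1" --pt "-0.08 -0.05 0.013 0 -11 0.5 -1" --pt "-0.115 -0.07 0.02 0 -15 0.8 -1" --pt "-0.15 -0.09 0.026 0 -19 1 -1" --pt "-0.185 -0.11 0.032 0 -23 1.2 -1" --pt "-0.22 -0.128 0.038 0.3 -27 1.4 -1" --pt "-0.245 -0.14 0.043 0.5 -30 1.4 -1" --pt "-0.255 -0.144 0.044 0.5 -30 1.4 -1" --pt "-0.255 -0.144 0.044 0.5 -30 1.4 -1"

```text
t: 6.88
tcp_pos: [0.601, 0.2285, 0.1374]
eef_rot: [[0.208, -0.97, -0.125], [-0.84, -0.242, 0.485], [-0.501, 0.004, -0.865]]
contact_force: [0.4, -0.5, -1.9]
finger_gap: 0.0387
```

Call:
carry_out --pt "0 0 0 0 0 0 -1" --pt "0 0 0 0 0 0 -1" --pt "0 0 0 0 0 0 -1"

```text
t: 7.13
tcp_pos: [0.6042, 0.2254, 0.1413]
eef_rot: [[0.209, -0.971, -0.117], [-0.841, -0.239, 0.485], [-0.499, -0.003, -0.867]]
contact_force: [-0.8, -0.1, -1.3]
finger_gap: 0.0388
```

```bash
cat > tr.py <<'E'
from g import *
# wrist/top look at tray: blue walls projected on wall-top plane, given axes
import sys
def tray(c,s=None,roi=None,P0=np.array([.4541,.2066,.085])):
    b=mask(c,(100,120,50),(130,255,255),roi); p=toplane(c,px(b),N,P0+.012*N,s)
    q=np.c_[(p-P0)@UX,(p-P0)@UY]*1e3
    return b,q
if __name__=="__main__":
    s=st(); c=robot.camera("wrist"); np.savez(sys.argv[1]+".npz",**c)
    cv2.imwrite(f"pics/{sys.argv[1]}.png",cv2.cvtColor(c["image"],cv2.COLOR_RGB2BGR))
    b,q=tray(c,s)
    n,l,sta,ce=cv2.connectedComponentsWithStats(b); lab=l[b>0]
    for i in range(1,n):
        if sta[i,4]>150: Q=q[lab==i]; print(sta[i],"x",np.percentile(Q[:,0],[1,99]).round(1),"y",np.percentile(Q[:,1],[1,99]).round(1))
E
python3 tr.py w4; python3 -c "
from g import *
P=np.array([.594,.258,.095]);rel(P+.085*N-.0355*N,slope(-UX))"
```

```text
t 7.13 q [-0.1   0.42  1.47  0.5   1.45  1.12] tcp [604.2 225.4 141.3] F [-0.8 -0.1 -1.3] gap 0.0388
[ 206   94  114   65 1917] x [-15.7  50.3] y [-223.2 -187.3]
[208 355  16  18 256] x [47.7 58.2] y [-42.2 -27.2]
[396 391  21  29 397] x [-97.6 -83.5] y [-8.2 17.8]
move mm [-6.4  2.2  7.7] deg [-0.3 -0.1 -0.1] | rows>= 1
```

View pics/w4.png

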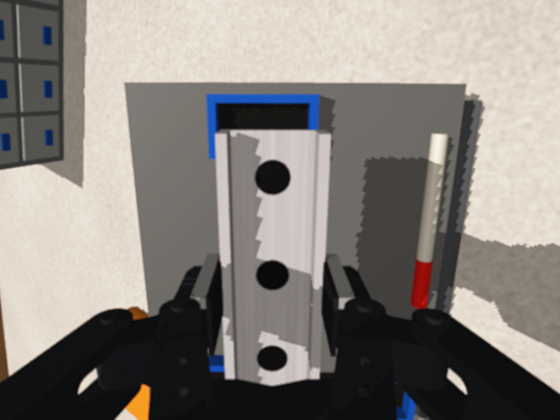

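The bracket is held level with the slope: in the wrist view it is at ~(272,260), with the compartment's far blue wall at (206–320, 94–158). That wall agrees with the tray model to ~2 mm. Now down along the floor normal, stopping 12 mm above it.

Call:
carry_out --pt "-0.006 0.002 0.02 -0.3 0 0 -1" --pt "-0.006 0.002 0.04 -0.3 0 0 -1" --pt "-0.006 0.002 0.06 -0.3 0 0 -1" --pt "-0.006 0.002 0.07 -0.3 0 0 -1" --pt "-0.006 0.002 0.08 -0.3 0 0 -1" --pt "-0.006 0.002 0.08 -0.3 0 0 -1" --pt "-0.006 0.002 0.08 -0.3 0 0 -1" --pt "-0.006 0.002 0.08 -0.3 0 0 -1"

```text
t: 7.85
tcp_pos: [0.5924, 0.2693, 0.0754]
eef_rot: [[0.209, -0.97, -0.121], [-0.841, -0.242, 0.485], [-0.5, 0.0, -0.866]]
contact_force: [-0.4, -0.1, -1.1]
finger_gap: 0.0386
```

```bash
python3 -c "
from g import *
P=np.array([.594,.258,.095])-.001*UX;st();rel(P+.0-.0355*N,slope(-UX))"
```

```text
t 7.85 q [-0.03  0.49  1.52  0.52  1.32  1.12] tcp [592.4 269.3  75.4] F [-0.4 -0.1 -1.1] gap 0.0386
move mm [ 1.   1.2 12.8] deg [ 0. -0. -0.] | rows>= 1
```

Now the last millimetres, slowly, watching the force.

Call:
carry_out --pt "0.001 0.001 0.003 0 0 0 -1" --pt "0.001 0.001 0.006 0 0 0 -1" --pt "0.001 0.001 0.008 0 0 0 -1" --pt "0.001 0.001 0.01 0 0 0 -1" --pt "0.001 0.001 0.011 0 0 0 -1" --pt "0.001 0.001 0.011 0 0 0 -1" --pt "0.001 0.001 0.011 0 0 0 -1"

```text
t: 8.43
tcp_pos: [0.5893, 0.2741, 0.0643]
eef_rot: [[0.209, -0.97, -0.123], [-0.84, -0.242, 0.485], [-0.5, 0.002, -0.866]]
contact_force: [-0.4, -0.3, -0.8]
finger_gap: 0.0389
```

```bash
python3 -c "
from g import *
P=np.array([.594,.258,.095])-.001*UX;s=st();print(s['contact_force']@N);rel(P+.0-.0355*N,slope(-UX))"
```

```text
t 8.43 q [-0.02  0.5   1.53  0.52  1.3   1.11] tcp [589.3 274.1  64.3] F [-0.4 -0.3 -0.8] gap 0.0389
-0.5857971631660891
move mm [ 0.1 -0.7  0.5] deg [ 0.1  0.  -0. ] | rows>= 1
```

Call:
carry_out --pt "0 0 0.0005 0 0 0 -1" --pt "0 0 0.001 0 0 0 -1" --pt "0 0 0.001 0 0 0 -1" --pt "0 0 0.001 0 0 0 -1"

```text
t: 8.77
tcp_pos: [0.5893, 0.2742, 0.0641]
eef_rot: [[0.209, -0.97, -0.123], [-0.841, -0.243, 0.484], [-0.5, 0.002, -0.866]]
contact_force: [-2.2, -5.1, 5.4]
finger_gap: 0.0385
```

Call:
carry_out --pt "0 0 0.0005 0 0 0 -1" --pt "0 0 0.001 0 0 0 -1" --pt "0 0 0.001 0 0 0 -1" --pt "0 0 0.001 0 0 0 -1"

```text
t: 9.1
tcp_pos: [0.5894, 0.2742, 0.0641]
eef_rot: [[0.21, -0.97, -0.123], [-0.841, -0.243, 0.484], [-0.5, 0.002, -0.866]]
contact_force: [-4.5, -7.6, 9.9]
finger_gap: 0.0387
```

Seated with ~12 N along the floor normal. Release and back off along it.

Call:
carry_out --pt "0 0 -0.0005 0 0 0 -0.1" --pt "0 0 -0.0005 0 0 0 0.1" --pt "0 0 -0.0005 0 0 0 0.3" --pt "0 0 -0.0005 0 0 0 0.3" --pt "0 0 -0.01 0 0 0 0.3" --pt "0 0 -0.03 0 0 0 0.3" --pt "0 0 -0.06 0 0 0 0.3" --pt "0 0 -0.1 0 0 0 0.3" --pt "0 0 -0.12 0 0 0 0.3" --pt "0 0 -0.12 0 0 0 0.3"

```text
t: 9.93
tcp_pos: [0.6079, 0.2146, 0.1725]
eef_rot: [[0.212, -0.971, -0.113], [-0.841, -0.24, 0.484], [-0.497, -0.008, -0.868]]
contact_force: [0.6, -0.3, 0.7]
finger_gap: 0.0551
```

```bash
python3 tr.py w5
python3 - <<'E'
from g import *
s=robot.observe(); c=dict(np.load("w5.npz")); P=np.array([.594,.258,.095])
h,w=c["depth"].shape; g=np.mgrid[0:h,0:w][::-1].reshape(2,-1).T
H=bydepth(c,g,s)-P; q=np.c_[H@UX,H@UY,H@N]*1e3
for lo,hi in((2,6),(14,19)):
    k=(abs(q[:,0])<27)&(abs(q[:,1])<66)&(q[:,2]>lo)&(q[:,2]<hi); print(lo,hi,k.sum(),"x",np.percentile(q[k,0],[1,99]).round(1),"y",np.percentile(q[k,1],[1,99]).round(1),"z",np.median(q[k,2]).round(2), "slopes",np.linalg.lstsq(np.c_[q[k,:2],np.ones(k.sum())],q[k,2],rcond=None)[0].round(3))
Q=np.array([.4541,.2066,.085])
rel([.516,-.180,.09],down(30),s)
E
```

```text
t 9.93 q [-0.11  0.4   1.44  0.49  1.5   1.13] tcp [607.9 214.6 172.5] F [ 0.6 -0.3  0.7] gap 0.0551
[ 19  26   9  19 160] x [176.3 182.7] y [-267.3 -256.4]
[ 224   96   98   58 1676] x [-15.9  50.2] y [-223.3 -186.1]
[ 228  241   88   51 1543] x [-15.4  50.5] y [-118.1  -77.1]
[192 331  61  15 884] x [33.3 81.4] y [-40.9 -27.5]
[335 342  22  16 282] x [-51.8 -34.9] y [-29.4 -15.7]
2 6 577 x [-25.4  26.7] y [-61.4  56.9] z 2.32 slopes [-1.000e-03 -6.000e-03  2.609e+00]
14 19 88 x [-26.8  10.7] y [-54.8  55.8] z 14.27 slopes [2.0000e-03 2.0000e-03 1.4334e+01]
move mm [ 353.5  183.  -112.1] deg [ -27.7   20.6 -103.3] | rows>= 16
```

View pics/w5.png

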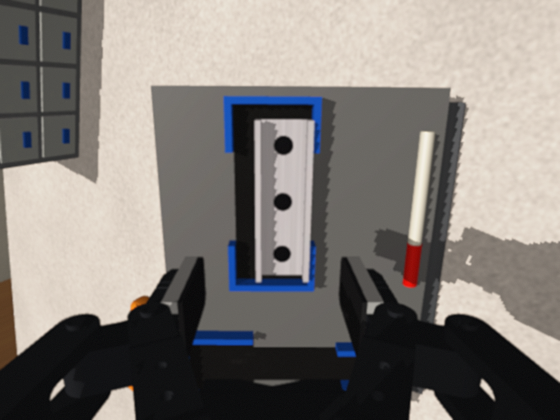

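The bracket lies flat in its compartment: its edges at columns 255–312 are between the walls at 226–320. It slid a few mm down to the low wall when let go; its slope relative to the floor is 0. Next, the brush.

Call:
carry_out --pt "0.01 0.005 -0.02 -1.8 1.3 -6.5 0.3" --pt "0.03 0.016 -0.04 -3.6 2.6 -13 0.3" --pt "0.06 0.032 -0.06 -5.4 4 -20 0.3" --pt "0.09 0.05 -0.07 -7.2 5.3 -26.5 0.3" --pt "0.125 0.07 -0.08 -9 6.6 -33 0.3" --pt "0.16 0.088 -0.09 -10.5 7.8 -39 0.3" --pt "0.195 0.106 -0.1 -12 9 -45 0.3" --pt "0.23 0.125 -0.11 -13.6 10 -51 0.3" --pt "0.26 0.14 -0.12 -15 11 -56 0.3" --pt "0.285 0.155 -0.125 -16.5 12 -61 0.3"

```text
t: 10.82
tcp_pos: [0.527, -0.1223, 0.1308]
eef_rot: [[0.958, -0.222, -0.181], [-0.192, -0.967, 0.168], [-0.212, -0.126, -0.969]]
contact_force: [0.5, 0.1, -0.1]
finger_gap: 0.0555
```

```bash
python3 -c "
from g import *
st();rel([.516,-.18,.09],down(30))"
```

```text
t 10.82 q [-0.49  0.32  1.55  0.06  1.51 -0.29] tcp [ 527.  -122.3  130.8] F [ 0.5  0.1 -0.1] gap 0.0555
move mm [ 9.2 63.3 31.9] deg [-11.5   9.1 -41.9] | rows>= 7
```

Call:
carry_out --pt "0.002 0.01 0.005 -1.8 1.4 -6.5 0.3" --pt "0.004 0.02 0.01 -3.6 2.8 -13 0.3" --pt "0.006 0.035 0.018 -5.4 4.2 -19.5 0.3" --pt "0.008 0.05 0.025 -7.2 5.6 -26 0.3" --pt "0.009 0.06 0.03 -9 7 -32.5 0.3" --pt "0.009 0.063 0.032 -10.5 8.3 -38.5 0.3" --pt "0.009 0.063 0.032 -11.5 9.1 -42 0.3" --pt "0.009 0.063 0.032 -11.5 9.1 -42 0.3" --pt "0.009 0.063 0.032 -11.5 9.1 -42 0.3" --pt "0.009 0.063 0.032 -11.5 9.1 -42 0.3"

```text
t: 11.65
tcp_pos: [0.5168, -0.1776, 0.0912]
eef_rot: [[0.868, 0.496, 0.001], [0.496, -0.868, 0.0], [0.001, 0.0, -1.0]]
contact_force: [-0.1, -0.3, -0.6]
finger_gap: 0.0556
```

Call:
carry_out --pt "0 0 0 0 0 0 0.3" --pt "0 0 0 0 0 0 0.3"

```text
t: 11.82
tcp_pos: [0.5171, -0.178, 0.0916]
eef_rot: [[0.868, 0.497, 0.002], [0.497, -0.868, -0.0], [0.001, 0.001, -1.0]]
contact_force: [-0.1, 0.0, -0.4]
finger_gap: 0.0554
```

```bash
python3 w.py w6
python3 - <<'E'
from g import *
s=robot.observe(); c=dict(np.load("w6.npz")); m=mask(c,(5,130,80),(20,255,255))
n,l,sta,ce=cv2.connectedComponentsWithStats(m)
for i in range(1,n):
    if sta[i,4]>300: P=toplane(c,px((l==i)*1),[0,0,1],[0,0,.016],s); print("orange",sta[i],rect(P[:,:2]))
print(s["eef_rot"].round(3).tolist())
E
```

```text
t 11.82 q [-0.55  0.19  1.78  0.    1.18 -1.07] tcp [ 517.1 -178.    91.6] F [-0.1  0.  -0.4] gap 0.0554
[155   0  37  27 770] [173.  11.] depth [ 402.6 -102.    20.5   16.    43.3] ray16 [ 404.1 -103.9   22.2   14.9   29.5] z 0.0151
[ 241   74   59  228 8656] [271. 166.] depth [ 517.4 -178.3  168.7   39.7  120.8] ray16 [ 517.2 -177.9  167.5   39.5  120.9] z 0.0151
[   0   94   61  185 3312] [ 32. 198.] depth [ 358.4 -265.8  139.2   32.8  119.6] ray16 [ 360.6 -262.9  136.2   32.4  119.8] z 0.0114
[ 508  187   52   61 1137] [527. 211.] depth [686.  -93.1  48.   22.8  95.1] ray16 [686.2 -94.4  48.4  27.3  99.8] z 0.0206
orange [ 258  158   28  144 3715] [ 531.2 -201.5  112.5   19.3  120.4]
[[0.868, 0.497, 0.002], [0.497, -0.868, -0.0], [0.001, 0.001, -1.0]]
```

View pics/w6.png

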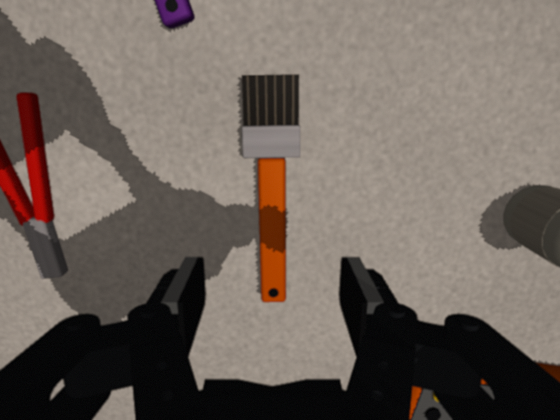

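The wrist view shows the brush centred below at ~(271,165), bristles up at row 75 and handle end at row 300. Its origin is (517.3, -178.1), length 168 mm, yaw 120.6°, agreeing with the overhead estimate. Descend and grip.

Call:
carry_out --pt "0 0 0.02 0 0 -0.8 0.3" --pt "0 0 0.045 0 0 -0.8 0.3" --pt "0 0 0.07 0 0 -0.8 0.3" --pt "0 0 0.095 0 0 -0.8 0.3" --pt "0 0 0.11 0 0 -0.8 0.3" --pt "0 0 0.118 0 0 -0.8 0.3" --pt "0 0 0.122 0 0 -0.8 0.3" --pt "0 0 0.122 0 0 -0.8 0.3" --pt "0 0 0.122 0 0 -0.8 0.3"

```text
t: 12.62
tcp_pos: [0.518, -0.1786, -0.0293]
eef_rot: [[0.86, 0.509, 0.003], [0.509, -0.86, -0.001], [0.002, 0.003, -1.0]]
contact_force: [0.0, 0.1, 1.3]
finger_gap: 0.0557
```

```bash
python3 -c "
from g import *
st();rel([.5173,-.178,-.035],down(30.6))"
```

```text
t 12.62 q [-0.55  0.37  1.82  0.    0.94 -1.09] tcp [ 518.  -178.6  -29.3] F [0.  0.1 1.3] gap 0.0557
move mm [-0.3 -0.9  5.7] deg [ 0.2 -0.1  0. ] | rows>= 1
```

Call:
carry_out --pt "0 -0.001 0.003 0 0 0 0.1" --pt "0 -0.001 0.005 0 0 0 -0.2" --pt "0 -0.001 0.005 0 0 0 -1" --pt "0 -0.001 0.005 0 0 0 -1" --pt "0 -0.001 0.005 0 0 0 -1" --pt "0 -0.001 0.005 0 0 0 -1" --pt "0 -0.001 0.005 0 0 0 -1" --pt "0 -0.001 0.005 0 0 0 -1"

```text
t: 13.28
tcp_pos: [0.5169, -0.1774, -0.0349]
eef_rot: [[0.86, 0.509, 0.003], [0.509, -0.86, -0.001], [0.002, 0.002, -1.0]]
contact_force: [-0.6, 0.6, 3.0]
finger_gap: 0.0191
```

```bash
python3 -c "
from g import *
st();rel([.5173,-.178,-.035],down(30.6))"
```

```text
t 13.28 q [-0.55  0.38  1.83  0.    0.93 -1.09] tcp [ 516.9 -177.4  -34.9] F [-0.6  0.6  3. ] gap 0.0191
move mm [0.  0.7 0.1] deg [ 0.1 -0.1  0. ] | rows>= 1
```

Call:
carry_out --pt "0 0 -0.01 0 0 0 -1" --pt "0 0 -0.03 0 0 0 -1" --pt "0 0 -0.06 0 0 0 -1" --pt "0 0 -0.1 0 0 0 -1" --pt "0 0 -0.14 0 0 0 -1" --pt "0 0 -0.18 0 0 0 -1" --pt "0 0 -0.22 0 0 0 -1" --pt "0 0 -0.22 0 0 0 -1" --pt "0 0 -0.22 0 0 0 -1" --grip_force 60

```text
t: 14.03
tcp_pos: [0.5178, -0.1781, 0.1883]
eef_rot: [[0.86, 0.51, 0.008], [0.51, -0.86, -0.004], [0.004, 0.007, -1.0]]
contact_force: [-0.5, -0.4, -1.6]
finger_gap: 0.0185
```

Run:
```python
from g import *
s=st(); P=np.array([.4541,.2066,.085])-.0015*UX
rel(P+.085*N-.035*N,slope(-UY))
```

```text
t 14.03 q [-0.55  0.08  1.69  0.    1.36 -1.09] tcp [ 517.8 -178.1  188.3] F [-0.5 -0.4 -1.6] gap 0.0185
move mm [ 133.4 -338.7   58.8] deg [30.2  4.  16.3] | rows>= 9
```

Call:
carry_out --pt "0.006 -0.015 0 2 0.3 1 -1" --pt "0.018 -0.045 0.003 5 0.7 3 -1" --pt "0.033 -0.083 0.008 9 1.2 5 -1" --pt "0.049 -0.122 0.014 13 1.7 7 -1" --pt "0.064 -0.16 0.022 17 2.2 9 -1" --pt "0.079 -0.2 0.03 21 2.8 11 -1" --pt "0.095 -0.24 0.038 25 3.3 13 -1" --pt "0.11 -0.28 0.046 28 3.7 15 -1" --pt "0.124 -0.315 0.054 30 4 16.3 -1" --pt "0.133 -0.338 0.058 30 4 16.3 -1"

```text
t: 14.87
tcp_pos: [0.4549, 0.1837, 0.123]
eef_rot: [[0.97, 0.202, -0.132], [0.241, -0.839, 0.488], [-0.012, -0.506, -0.863]]
contact_force: [0.4, 0.1, -1.5]
finger_gap: 0.0183
```

Call:
carry_out --pt "0 0 0 0 0 0 -1" --pt "0 0 0 0 0 0 -1" --pt "0 0 0 0 0 0 -1" --pt "0 0 0 0 0 0 -1"

```text
t: 15.2
tcp_pos: [0.4588, 0.1806, 0.1262]
eef_rot: [[0.97, 0.207, -0.125], [0.242, -0.84, 0.485], [-0.005, -0.501, -0.865]]
contact_force: [0.2, -1.3, -0.7]
finger_gap: 0.0186
```

```bash
python3 tr.py w7
python3 - <<'E'
from g import *
s=robot.observe(); P=np.array([.4541,.2066,.085])-.0015*UX
rel(P+.085*N-.035*N,slope(-UY),s)
c=dict(np.load("w7.npz")); h,w=c["depth"].shape; g=np.mgrid[0:h,0:w][::-1].reshape(2,-1).T
H=(bydepth(c,g,s)-s["tcp_pos"])@s["eef_rot"]*1e3   # tool frame: brush should be z -51..-35, x +-20, -y to 85
k=(H[:,2]<-44)&(H[:,2]>-75)&(abs(H[:,0])<23)&(H[:,1]<-14)&(H[:,1]>-100)
q=H[k]; print(k.sum(),"y",np.percentile(q[:,1],[.5,99]).round(1),"x",np.percentile(q[:,0],[1,99]).round(1),"z",np.percentile(q[:,2],[5,50,95]).round(1),"slopes",np.linalg.lstsq(np.c_[q[:,:2],np.ones(len(q))],q[:,2],rcond=None)[0].round(3))
k=(H[:,2]<-44)&(H[:,2]>-75)&(abs(H[:,0])<23)&(H[:,1]>14)&(H[:,1]<100);q=H[k];print(k.sum(),q[:,1].min() if k.any() else 0,q[:,1].max() if k.any() else 0)
E
```

```text
t 15.2 q [-0.21  0.09  1.91  0.47  1.42 -0.59] tcp [458.8 180.6 126.2] F [ 0.2 -1.3 -0.7] gap 0.0186
[ 215   48  121  111 2091] x [35.4 93.6] y [-33.5  31.6]
[ 393  126   82  110 2645] x [-15.6  51.7] y [-114.9  -73.9]
move mm [ 1.5 -0.8 -0.9] deg [-0.1  0.2 -0.2] | rows>= 1
19130 y [-83.  -15.5] x [-18.4  19.3] z [-51.5 -49.5 -48. ] slopes [ 0.0000e+00 -4.0000e-02 -5.1791e+01]
3108 14.003524422425075 48.33589420325297
```

View pics/w7.png

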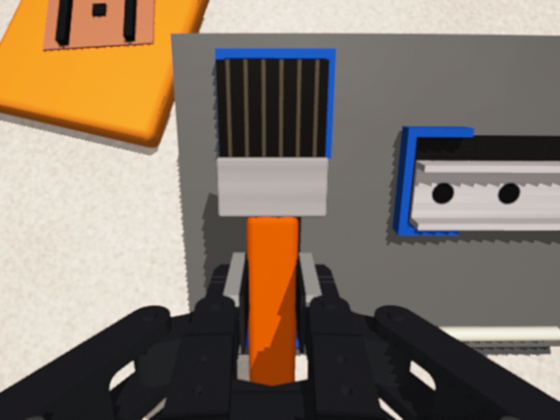

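The wrist view shows the brush held level with the slope: bristles at ~(272,105), just inside the wide end's blue outline (216–336, 48–158), with the bracket still flat at right. It has not sagged. Down along the normal.

Call:
carry_out --pt "0.002 -0.0005 0.02 0 0.2 -0.2 -1" --pt "0.002 -0.0005 0.04 0 0.2 -0.2 -1" --pt "0.002 -0.0005 0.055 0 0.2 -0.2 -1" --pt "0.002 -0.0005 0.065 0 0.2 -0.2 -1" --pt "0.002 -0.0005 0.07 0 0.2 -0.2 -1" --pt "0.002 -0.0005 0.07 0 0.2 -0.2 -1" --pt "0.002 -0.0005 0.07 0 0.2 -0.2 -1" --pt "0.002 -0.0005 0.07 0 0.2 -0.2 -1"

```text
t: 15.92
tcp_pos: [0.4527, 0.2158, 0.0669]
eef_rot: [[0.97, 0.211, -0.12], [0.243, -0.839, 0.486], [0.002, -0.501, -0.866]]
contact_force: [0.2, 0.4, -0.2]
finger_gap: 0.0181
```

```bash
python3 -c "
from g import *
P=np.array([.4541,.2066,.085])-.002*UX-.0005*UY;st();rel(P-.035*N,slope(-UY))"
```

```text
t 15.92 q [-0.15  0.17  1.95  0.51  1.27 -0.61] tcp [452.7 215.8  66.9] F [ 0.2  0.4 -0.2] gap 0.0181
move mm [-0.3  1.  14.6] deg [-0.1 -0.   0.1] | rows>= 1
```

Call:
carry_out --pt "0 0.0005 0.004 0 0 0 -1" --pt "0 0.0005 0.008 0 0 0 -1" --pt "0 0.0005 0.01 0 0 0 -1" --pt "0 0.0005 0.012 0 0 0 -1" --pt "0 0.0005 0.013 0 0 0 -1" --pt "0 0.0005 0.013 0 0 0 -1" --pt "0 0.0005 0.013 0 0 0 -1"

```text
t: 16.5
tcp_pos: [0.4501, 0.2221, 0.0548]
eef_rot: [[0.97, 0.211, -0.123], [0.244, -0.839, 0.486], [-0.0, -0.501, -0.865]]
contact_force: [-2.2, -2.5, 3.8]
finger_gap: 0.0185
```

Call:
carry_out --pt "0 0 0.0005 0 0 0 -1" --pt "0 0 0.001 0 0 0 -1" --pt "0 0 0.001 0 0 0 -1" --pt "0 0 0.001 0 0 0 -1"

```text
t: 16.83
tcp_pos: [0.4501, 0.2221, 0.0547]
eef_rot: [[0.97, 0.212, -0.123], [0.245, -0.839, 0.486], [-0.0, -0.501, -0.865]]
contact_force: [-5.3, -8.3, 11.2]
finger_gap: 0.0185
```

```bash
python3 -c "
from g import *
P=np.array([.4541,.2066,.085])-.002*UX-.0005*UY;s=st();print(s['contact_force']@N);rel(P-.035*N,slope(-UY))"
```

```text
t 16.83 q [-0.13  0.19  1.96  0.51  1.25 -0.61] tcp [450.1 222.1  54.7] F [-5.3 -8.3 11.2] gap 0.0185
13.09618416317974
move mm [0.6 0.7 0.8] deg [-0.1  0.1  0.2] | rows>= 1
```

Seated at the expected height with 13 N on the floor normal. Release and retreat.

Call:
carry_out --pt "0 0 -0.0005 0 0 0 -0.5" --pt "0 0 -0.0005 0 0 0 -0.2" --pt "0 0 -0.0005 0 0 0 0" --pt "0 0 -0.0005 0 0 0 0" --pt "0 0 -0.01 0 0 0 0" --pt "0 0 -0.03 0 0 0 0" --pt "0 0 -0.06 0 0 0 0" --pt "0 0 -0.1 0 0 0 0" --pt "0 0 -0.14 0 0 0 0" --pt "0 0 -0.14 0 0 0 0"

```text
t: 17.67
tcp_pos: [0.4726, 0.1512, 0.182]
eef_rot: [[0.97, 0.215, -0.109], [0.241, -0.841, 0.484], [0.012, -0.496, -0.868]]
contact_force: [1.0, -0.2, 0.3]
finger_gap: 0.0431
```

Call:
carry_out --pt "0 0 0 0 0 0 0" --pt "0 0 0 0 0 0 0" --pt "0 0 0 0 0 0 0" --pt "0 0 0 0 0 0 0"

```text
t: 18.0
tcp_pos: [0.4658, 0.1553, 0.1735]
eef_rot: [[0.97, 0.21, -0.125], [0.245, -0.839, 0.487], [-0.003, -0.503, -0.864]]
contact_force: [0.5, 0.3, 0.5]
finger_gap: 0.0425
```

```bash
python3 tr.py w8
python3 - <<'E'
from g import *
s=robot.observe(); c=dict(np.load("w8.npz")); P=np.array([.4541,.2066,.085])
h,w=c["depth"].shape; g=np.mgrid[0:h,0:w][::-1].reshape(2,-1).T
H=bydepth(c,g,s)-P; q=np.c_[H@UX,H@UY,H@N]*1e3
def rep(nm,k): 
    a=q[k]; print(nm,k.sum(),"x",np.percentile(a[:,0],[1,99]).round(1),"y",np.percentile(a[:,1],[1,99]).round(1),"z",np.median(a[:,2]).round(1),"slopes",np.linalg.lstsq(np.c_[a[:,:2],np.ones(len(a))],a[:,2],rcond=None)[0].round(3))
b=mask(c,(5,130,80),(20,255,255)).ravel()>0
rep("handle",b&(abs(q[:,1])<17)&(abs(q[:,0])<95)&(q[:,2]<22))
v=c["image"].reshape(-1,3).astype(int)
blue=mask(c,(100,120,50),(130,255,255)).ravel()>0
rep("ferrule+bristles",(q[:,0]>33)&(q[:,0]<88)&(abs(q[:,1])<27)&(q[:,2]>11)&(q[:,2]<20)&~blue)
t=robot.camera("top"); a=cv2.cvtColor(t["image"],cv2.COLOR_RGB2BGR)[90:260,110:410]
a=cv2.resize(a,(600,340),interpolation=2); d=cv2.resize(cv2.imread("pics/w8.png"),(340,255))
out=np.zeros((595,600,3),np.uint8); out[:340]=a; out[340:,:340]=d; cv2.imwrite("pics/fin.png",out)
old=load("top0.npz")
df=(abs(t["image"].astype(int)-old["image"]).max(2)>60)[90:235,215:420]; df=cv2.connectedComponentsWithStats(df.astype(np.uint8))[2]
print("changed blobs (full px):",[(int(r[0]+215),int(r[1]+90),int(r[2]),int(r[3]),int(r[4])) for r in df[1:] if r[4]>15])
E
```

```text
t 18.0 q [-0.26  0.05  1.85  0.45  1.53 -0.59] tcp [465.8 155.3 173.5] F [0.5 0.3 0.5] gap 0.0425
[ 226   59   97   90 2350] x [34.  93.6] y [-33.4  32.7]
[ 371  122   64   90 1689] x [-15.5  51.5] y [-114.7  -74.7]
[520 124  40  10 345] x [44.7 50.9] y [-208.3 -179.3]
[509 157  51  56 619] x [-16.1  23.7] y [-221.  -185.2]
[ 245  232   57   75 1474] x [-97.5 -33.6] y [-22.   22.2]
handle 3581 x [-88.9  21.5] y [-11.5   9.1] z 16.5 slopes [5.0000e-03 1.5500e-01 1.6231e+01]
ferrule+bristles 3539 x [33.3 77.1] y [-19.3  18.4] z 15.1 slopes [-5.1000e-02 -6.0000e-03  1.8036e+01]
changed blobs (full px): [(215, 134, 16, 29, 222), (215, 149, 49, 53, 600), (267, 174, 8, 12, 17), (296, 188, 36, 24, 300), (369, 203, 11, 32, 45), (245, 205, 13, 8, 65), (375, 205, 5, 5, 17), (280, 207, 21, 16, 120), (254, 212, 31, 23, 101), (218, 217, 30, 18, 99), (379, 218, 4, 5, 16), (387, 221, 5, 14, 16), (299, 222, 13, 13, 26), (268, 224, 5, 8, 17)]
```

View pics/fin.png

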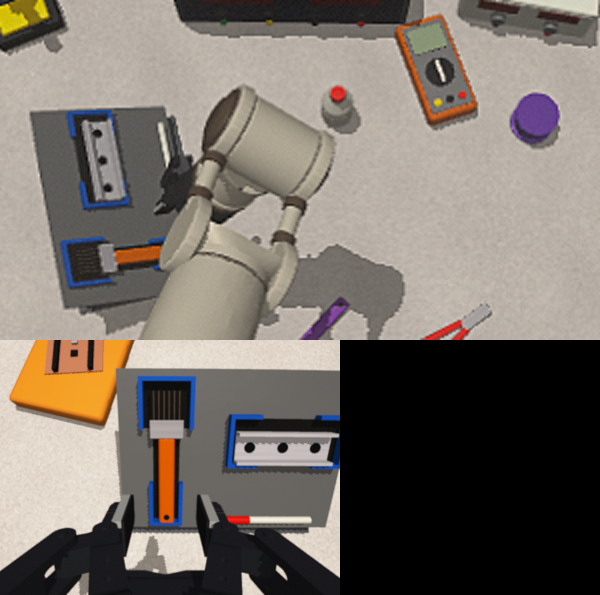

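Both parts lie in their compartments, the gripper is clear and the other things have not moved. Handing in.

```bash
python3 -c "
from plant import robot
print(robot.finish_job())"
```

```text
the job is handed in; nothing more can be done
None
```

The bracket and then the brush are in their own tray compartments, and I handed the job in at about 18 s.

- **Placing:** I held each part parallel to the slope and set it down with about 12–13 N on the floor. I then let go and backed off along the floor normal.
- **Brush:** It lies flat, with its handle top 16.5 mm above the floor and sloping less than 0.3° from it lengthwise. The bristles are uphill in the wide end and it is inside all the walls.
- **Bracket:** It lies flat, lengthwise and open upward. It slid a few mm down to its low wall when let go, but stayed inside its compartment.
- **Other things:** In the last overhead view the multimeter, spool and bottle show no change. The pliers and the nearest purple look-alike, only partly in that view, look undisturbed. I did not check the other look-alike.

**What disagreed:**
- **Fingertips:** They ended about 39 mm short of the stated TCP, so my first grasp closed above the bracket without moving it. I measured the offset with the wrist camera and allowed for it from then on.
- **Tray position:** The wrist camera put the tray 2–3 mm lower down the slope than the overhead camera did. I aimed between the two, within the compartments' clearance.
- **Floor contact:** The brush touched down about 0.8 mm higher than I had calculated.

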